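Lock a gel cassette in its running tank with the tension wedge

TASK

Lock the gel cassette in the running tank: take the loose wedge from the drying rack, set it thin end down and sloped side towards the tank's tapered ribs into the slot in front of the cassette, and let go of it while it still sits loosely. Then tap or press its top down with shut fingers, a little at a time, until it bites and stands up to a firm push of about 15 N (never more than 20 N, or the cassette cracks); leave it jammed tight and upright, with everything else on the bench where it was.

Things in the scene. Friction and masses are not known exactly. Their poses are not given: they have to be found in the camera images.
- wedge: Loose grey plastic wedge, 50 mm wide (its y), 104 mm long (its z), about 60 g; starts standing thin end down in the rack. Origin: middle of its tip, which is 9 mm thick (x -4.5 to +4.5 mm). The +x face is flat and upright; the -x face slopes out going up, 1 mm in 6 mm: at height h it lies at x = -(4.5 mm + h/6). Top 8 mm: a thicker cap.
- wedge_grip (a point): Where to grasp the wedge: between its parallel narrow sides (50 mm apart, along its y), 12 mm below its top. Axes as the wedge's; 92 mm above the wedge's origin, 6 mm to its -x side.
- wedge_top (a point): Middle of the wedge's flat top (28 mm in x, 50 mm in y), where it is tapped; 104 mm above the wedge's origin and 8.5 mm to its -x side. Axes as the wedge's.
- drying_rack: Low white drying rack, 130 x 90 mm, fixed to the bench. Origin: bench level under the middle of the wedge's pocket. The wedge's tip stands 8 mm above the bench in the pocket (36 mm deep, 0.8 mm play to each side): lift it straight up 40 mm or more to free it. Two small glass plates, part of the rack, stand 50 and 70 mm to the pocket's +x side, 70 mm high.
- gel_tank: Gel running tank: empty clear plastic box 110 x 120 mm, 105 mm high, open at the top, fixed to the bench. Origin: middle of its underside. From its -x wall to its +x wall: two white tapered ribs with guide fins, the wedge slot, the clear cassette, the black rubber gasket, the white core with two brass posts (128 mm high). The core has up to 7.5 mm of unseen play, differently each time.
- slot_mouth (a point): Middle of the wedge slot's mouth, level with the tank's rim, 105 mm above the bench; axes as the tank's. Here the slot is 16 mm wide: ribs at x = -8 mm, cassette at x = +8 mm at the start. It narrows downwards 1 mm in 6 mm, like the wedge. The wedge's axes go parallel to the tank's. Guide fins leave the wedge 2.7 mm to either side in y.
- slot_foot (a point): Lower end of the slot, 90 mm below its mouth. A wedge let go in the slot drops until its tip is 42 to 55 mm below the mouth, touching but loose. Driven on, it first shifts the cassette back to the gasket (0 to 7.5 mm of play, 4 to 6 N on its top), then squeezes the gasket (30 N per mm) and locks. When tight its tip is 45 to 92 mm below the mouth, depending on the play.
- gel_cassette: Gel cassette: two clear plates on edge, 8 mm thick (x), 100 mm wide (y), 95 mm high, lightly held upright in the tank by two side clips (they give at 5 to 7 N). Origin: middle of its underside, 4 mm above the tank's underside. Slippery plastic, friction 0.3, varying by a fifth: a 15 N push on the wedge's top leaves it clamped with about 18 to 28 N, which stays after the push. It cracks at 45 N.
- conical_flask: Bystander: clear conical flask, 64 mm wide, 102 mm high; origin under its middle.
- beaker_100: Bystander: small clear beaker, 54 x 58 mm, 70 mm high; origin under its middle.
- lab_timer: Bystander: white digital timer standing on its foot, 33 x 68 mm, 56 mm high; origin under its middle.
- film_box: Bystander: carton of sealing film, 53 x 118 mm, 53 mm high; origin under its middle.
Things that resemble listed ones, but are neither listed nor needed, are in the scene too. What is shaped like the wedge but purple or turquoise is not meant.

How it is judged:
By the outcome, as a careful person would: the job done as asked, in the order asked, and still so for the second after the job is handed in, with the robot touching nothing.
It also fails if it takes over 48 s, if anything falls off the work surface, if the arm or the gripper's body presses on something with over 40 N, if the wrist force passes 120 N, or if a joint passes its speed limit or range.

ROBOT

A 7-joint arm with a two-finger parallel gripper is mounted at the origin on a cart in front of the work surface, level with it; the furniture and walls round the work are solid. World frame = base frame: x ahead of the robot, y to its left, z up, the work surface at z = 0. Lengths are in m, angles in rad, forces in N, time in s.
With the tool pointing down it reaches from about 0.375 to 0.925 m from the base axis. Payload 3.1 kg.
Tool frame: the origin (TCP) lies at the very end of the fingers, on their centre line; the grasp point (between the pads) lies 19 mm behind it; z points along the fingers, y is the line along which they close (so a half turn about z gives the same grasp; the last joint's range is limited). The gripper opens to 85 mm and grips with 20 to 120 N. Pads are 22 mm wide; open, the fingers measure 114 mm over their backs; the gripper's body (76 mm by 85 mm) begins 54 mm behind the grasp point. The pads swing forward as they close: fully open they stand 13 mm farther back than shut.
Start: joints at [1.049, 0.383, 0.044, 1.598, -0.018, 1.161, -0.05], TCP at [0.267, -0.592, 0.231] pointing down, gripper open.
Joint ranges: [-2.61, 2.61], [-0.41, 2.15], [-1.48, 1.57], [0, 2.5], [-1.57, 4.71], [0.05, 1.97], [-2.85, 2.85]. Speed limits (rad/s): [2.79, 2.79, 3.14, 3.14, 3.14, 3.14, 3.14].

INTERFACE

Orientations are given as a rotation vector (axis times angle).
In Python, from workcell import read_state, camera, camera_model, close_job, search_frame gives the robot as it stands.
- The arm moves only by the tool step_arm, never from a script. Its argument "targets" is a list of rows, each an object with "gripper": the closure, from -1 (fully open) to 1 (shut); "travel": the shift along the tool's x, y, z scaled (see below), a list of three; "dr": the turn, a rotation vector about the tool's x, y, z scaled (see below), a list of three. A call has exactly 10 rows; each row is the pose to reach, as a shift and turn from the pose commanded when the call began, along the tool's axes at that moment; what a row does not reach only later rows make up. The controller multiplies each number of a shift by 0.3 m and each number of a turn by 0.5 rad. A row lasts 1/10 s, in which the tool goes at most 50 mm and 8.59 degrees, less where a joint would pass 70% of its speed; a pose out of reach is approached as far as the arm can. A call with a number of a shift or a turn outside -1 to 1 is refused whole. A call with a gripper value outside its range is refused whole. The fingers move at their own pace and stop on an object; "force" is the grip in N (left out, the last holds). Time passes only in rows, so rows that repeat a pose let the fingers close, or fill a call up. It gives the time, the measured TCP pose, the force, the opening and the grip force at its end, in the units of the state.
- read_state(): the state, without advancing time (a new reading comes with each control period).
- camera(name): name is "scene" or "top" or "wrist"; returns the picture (400x640x3 uint8, red, green, blue); there is no depth.
- camera_model(name): a dict with "camera_matrix" (3x3 intrinsics, pixels), "position" and "orientation" of the camera in the world. Camera axes: x right, y down, z forward; pixel columns grow to the right and rows downward; lengths in m; the calibration is good to about 2 mm. A picture is of the moment at which its call begins: read the wrist's pose just before it. camera_model takes no time and is no camera call; for the wrist camera it gives the pose at the moment of the call.
- close_job(): hands the job in; it is judged then, once.
Trained networks look in the newest picture that a camera, given by its name, has taken for a name from the list of things; names that differ only in an ending like _2 or _b are one class to them, and where a whole thing is asked for, a point or a joint stands for the part that bears it (a point fixed in the world has none). Each returns a list of dicts, best first, with "score" (0 to 1); they miss things now and then, are a little off and sometimes report something else, mostly with a low value. They report only what shows in the picture. A call takes as long as a camera call. They do not tell look-alikes from the thing itself.
- search_frame(label, camera): "point" ([column, row] in pixels, amid what is visible of it).
The state is a dict: "time_s": time; "qpos": joint angles; "qvel": joint speeds; "effort": joint torques, N m; "tcp_pos": TCP position; "ee_rot": TCP orientation; "contact_force": force on the tool from outside, world axes, zero at the start; "torque": the same for the moment, N m; "gripper_width": finger opening in m; "finger_force": force on a finger pad.
Only numpy, scipy, OpenCV 4.12 (cv2) and the standard library are available. Lean on these libraries where they do the work, as an engineer would, in place of code of your own. Each camera call takes 0.05 s, during which the arm holds its last target. There are 200 camera calls.

## Working session

There is one attempt and no reset: what is moved stays moved. The work goes in short steps, Python scripts to look and compute and a tool call to move; the robot and the scene stay as the last step left them, time stands still between calls to the robot, and variables do not carry over. Pictures are saved under pics/ and viewed, at most 13 in all, crops included, and the job is handed in when it is done.

Besides the shell and the picture viewer there is one more tool, called after "Emit:" by a JSON object that holds its "op" and its "data", one argument or row to a line. step_arm: Moves the arm, as the interface text tells. Shifts and turns lie within -1 to 1; 1 stands for 0.3 m of shift or 0.5 rad of turn. Its arguments: {"type":"object","properties":{"targets":{"type":"array","items":{"type":"object","properties":{"gripper":{"type":"number"},"travel":{"type":"array","items":{"type":"number","minimum":-1,"maximum":1}},"dr":{"type":"array","items":{"type":"number","minimum":-1,"maximum":1}}}}},"force":{"type":"number"}},"required":["targets"]}

```bash
mkdir -p pics; ls; cat > h.py <<'E'
import numpy as np, cv2
from scipy.spatial.transform import Rotation as R
from workcell import *
def ray(cam,px):
    m=camera_model(cam);K=np.array(m["camera_matrix"]);o=m["orientation"]
    o=np.array(o,float); Rm=o if o.shape==(3,3) else (R.from_rotvec(o).as_matrix() if o.size==3 else R.from_quat(o).as_matrix())
    d=Rm@np.linalg.solve(K,[px[0],px[1],1.]); return np.array(m["position"]),d
def atz(cam,px,z):
    p,d=ray(cam,px); return p+d*(z-p[2])/d[2]
def proj(cam,P):
    m=camera_model(cam);K=np.array(m["camera_matrix"]);o=np.array(m["orientation"],float)
    Rm=o if o.shape==(3,3) else R.from_rotvec(o).as_matrix()
    q=K@(Rm.T@(np.array(P)-m["position"])); return q[:2]/q[2]
def save(cam,n):
    im=camera(cam); cv2.imwrite(f"pics/{n}.png",im[:,:,::-1]); return im
E
python3 - <<'E'
from h import *
print({k:np.round(v,4) for k,v in read_state().items()})
a=save("scene","s0");b=save("top","t0")
cv2.imwrite("pics/st.png",np.vstack([a,b])[:,:,::-1][:,:])
for c in("scene","top"):
    m=camera_model(c);print(c,m)
    for l in("wedge","wedge_top","gel_tank","slot_mouth","drying_rack","gel_cassette","conical_flask","beaker_100","lab_timer","film_box"):
        try: print(l,[(np.round(d["point"]).tolist(),round(d["score"],2)) for d in search_frame(l,c)][:4])
        except Exception as e: print(l,e)
E
```

```text
pics
{'time_s': np.float64(0.0), 'qpos': array([ 1.0492,  0.3839,  0.0438,  1.5996, -0.0179,  1.1612, -0.0499]), 'qvel': array([-0.0019,  0.0014, -0.0009,  0.0014, -0.0002,  0.0003,  0.    ]), 'effort': array([ 1.00000e-04, -4.33467e+01,  1.02460e+00, -2.49512e+01,
        1.06000e-02,  1.14000e-02, -0.00000e+00]), 'tcp_pos': array([ 0.2669, -0.5916,  0.2299]), 'ee_rot': array([-3.0688e+00, -6.6040e-01,  1.2000e-03]), 'contact_force': array([ 1.1371, -0.6259, -0.2351]), 'torque': array([-0.0132,  0.0187,  0.0198]), 'finger_force': np.float64(0.0), 'gripper_width': np.float64(0.0854)}
scene {'camera_matrix': array([[363.78946649,   0.        , 318.53735273],
       [  0.        , 363.78946649, 199.90489858],
       [  0.        ,   0.        ,   1.        ]]), 'position': array([-0.13617137,  0.43788289,  0.92957081]), 'orientation': array([-1.27018021,  2.25228082, -0.92741255])}
wedge [([339.0, 215.0], 0.88), ([287.0, 276.0], 0.67), ([289.0, 221.0], 0.57), ([398.0, 164.0], 0.37)]
wedge_top [([289.0, 273.0], 0.98), ([339.0, 214.0], 0.69), ([290.0, 222.0], 0.56)]
gel_tank [([376.0, 19
[... 366 characters left out ...]
],
       [  0.        , 394.70362102, 203.12807376],
       [  0.        ,   0.        ,   1.        ]]), 'position': array([0.35961971, 0.01421577, 1.12972672]), 'orientation': array([-2.04791145,  2.14552647, -0.25194908])}
wedge [([332.0, 229.0], 0.77), ([269.0, 224.0], 0.59), ([244.0, 274.0], 0.55)]
wedge_top [([329.0, 222.0], 0.92), ([241.0, 274.0], 0.77)]
gel_tank [([394.0, 235.0], 0.97), ([268.0, 221.0], 0.54)]
slot_mouth [([384.0, 233.0], 0.93)]
drying_rack [([275.0, 216.0], 0.61)]
gel_cassette [([393.0, 227.0], 0.59)]
conical_flask [([422.0, 165.0], 0.94)]
beaker_100 [([444.0, 185.0], 0.97)]
lab_timer [([371.0, 163.0], 0.81)]
film_box [([183.0, 203.0], 0.95), ([369.0, 162.0], 0.4)]
```

View pics/s0.png

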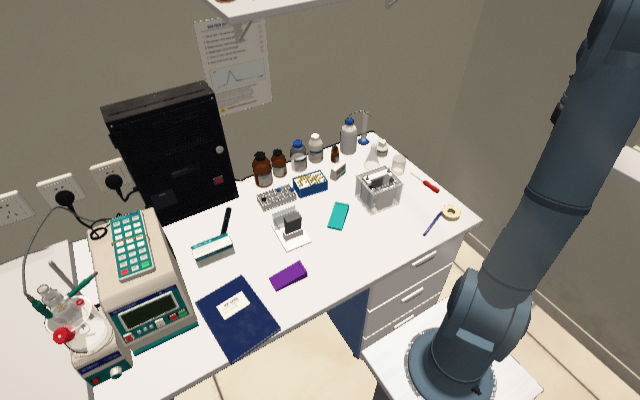

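View pics/t0.png

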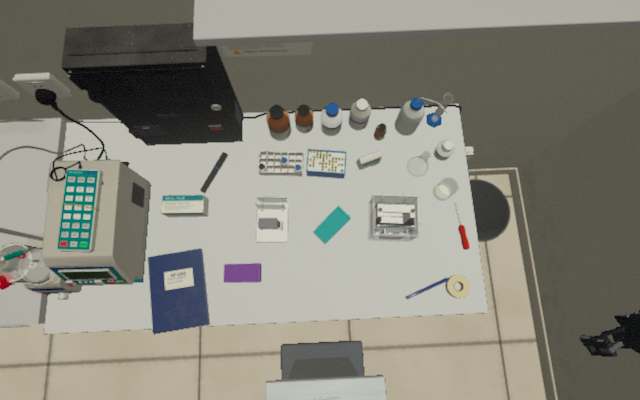

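The grey wedge stands in the white rack at top (269,224) and the tank is at top (395,217). The purple (242,273) and turquoise (332,225) pieces are decoys. Next I'll zoom in on the rack and tank.

```bash
python3 - <<'E'
from h import *
t=cv2.imread("pics/t0.png");s=cv2.imread("pics/s0.png")
z=lambda im,x,y,w,h:cv2.resize(im[y:y+h,x:x+w],(400,300),interpolation=cv2.INTER_CUBIC)
cv2.imwrite("pics/z.png",np.vstack([np.hstack([z(t,240,190,64,48),z(t,360,190,72,54)]),np.hstack([z(s,255,195,80,60),z(s,340,155,80,60)])]))
print("wedge top",atz("top",(269,224),.112),"tank rim",atz("top",(395,217),.105))
for p in [(256,198),(288,198),(257,241),(287,241)]: print("rackcorner",atz("top",p,.03))
E
```

```text
wedge top [0.55403547 0.12862474 0.112     ] tank rim [ 0.55861216 -0.2041531   0.105     ]
rackcorner [0.64740997 0.17376425 0.03      ]
rackcorner [0.64309372 0.08181477 0.03      ]
rackcorner [0.52287721 0.17235989 0.03      ]
rackcorner [0.51895965 0.08836782 0.03      ]
```

View pics/z.png

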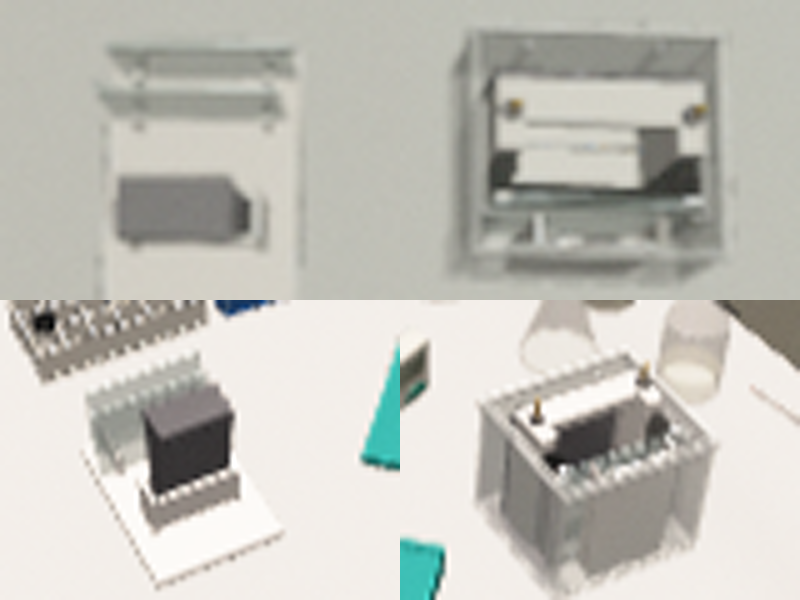

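```bash
cat >> h.py <<'E'
def tool():
    s=read_state(); return np.array(s["tcp_pos"]),R.from_rotvec(s["ee_rot"])
def down(yaw): return R.from_euler('z',yaw)*R.from_euler('x',np.pi)
def move(P,yaw):
    p,r=tool(); print("travel",np.round(r.inv().apply(np.array(P)-p)/.3,4),"dr",np.round((r.inv()*down(yaw)).as_rotvec()/.5,4))
E
python3 - <<'E'
from h import *
p,r=tool(); m=camera_model("wrist")
print("cam in tool",r.inv().apply(np.array(m["position"])-p),(r.inv()*R.from_rotvec(m["orientation"])).as_matrix().round(3),m["camera_matrix"][0])
print("yaw",r.as_matrix()[:,0])
# edges
T=lambda u,v,x0,y0,w:(x0+u*w/400,y0+v*w/400)
for n,u,v in[("bl",118,242),("tl",118,178),("br",235,242),("tr",235,178)]: print("wedge",n,atz("top",T(u,v,240,190,64),.112).round(4))
for n,u,v in[("bl",470,225),("br",720,228),("tl",470,35),("tr",720,35)]: print("tank",n,atz("top",T(u-400,v,360,190,72),.105).round(4))
for n,u,v in[("pl",512,107),("pr",700,107)]: print("post",n,atz("top",T(u-400,v,360,190,72),.128).round(4))
move([.50,-.2,.30],0)
E
```

```text
cam in tool [ 0.06881835 -0.00021952 -0.1410211 ] [[-0.002 -0.962 -0.273]
 [ 1.    -0.002 -0.001]
 [ 0.    -0.273  0.962]] [334.41299367   0.         318.10901699]
yaw [9.11512091e-01 4.11273274e-01 4.09050854e-05]
wedge bl [0.5427 0.1553 0.112 ]
wedge tl [0.57   0.1549 0.112 ]
wedge br [0.5405 0.1064 0.112 ]
wedge tr [0.5677 0.1058 0.112 ]
tank bl [ 0.5253 -0.1421  0.105 ]
tank br [ 0.5184 -0.2598  0.105 ]
tank tl [ 0.6178 -0.1495  0.105 ]
tank tr [ 0.6122 -0.2699  0.105 ]
post pl [ 0.5764 -0.1627  0.128 ]
post pr [ 0.5723 -0.2505  0.128 ]
travel [ 1.245  -0.8735 -0.229 ] dr [-0.000e+00 -1.000e-04  8.477e-01]
```

Emit:
{"op": "step_arm", "data": {
  "targets": [
    {"travel": [0.1,-0.09,0],"dr": [0,0,0.1],"gripper": -1},
    {"travel": [0.22,-0.19,0],"dr": [0,0,0.2],"gripper": -1},
    {"travel": [0.34,-0.3,0],"dr": [0,0,0.3],"gripper": -1},
    {"travel": [0.46,-0.4,0],"dr": [0,0,0.42],"gripper": -1},
    {"travel": [0.58,-0.5,0],"dr": [0,0,0.54],"gripper": -1},
    {"travel": [0.7,-0.61,0],"dr": [0,0,0.66],"gripper": -1},
    {"travel": [0.8,-0.7,0],"dr": [0,0,0.76],"gripper": -1},
    {"travel": [0.9,-0.78,0],"dr": [0,0,0.848],"gripper": -1},
    {"travel": [1,-0.873,0],"dr": [0,0,0.848],"gripper": -1},
    {"travel": [1,-0.873,0],"dr": [0,0,0.848],"gripper": -1}
  ]
}}

```text
time_s: 2.1
tcp_pos: [0.4363, -0.2233, 0.2317]
ee_rot: [-3.139, -0.018, -0.003]
contact_force: [0.4, 0.7, 0.3]
gripper_width: 0.0852
finger_force: 0.0
```

Emit:
{"op": "step_arm", "data": {
  "targets": [
    {"travel": [0.06,0,0],"dr": [0,0,0],"gripper": -1},
    {"travel": [0.15,0,0],"dr": [0,0,0],"gripper": -1},
    {"travel": [0.24,-0.05,0],"dr": [0,0,0],"gripper": -1},
    {"travel": [0.3,-0.08,-0.05],"dr": [0,0,0],"gripper": -1},
    {"travel": [0.33,-0.08,-0.1],"dr": [0,0,0],"gripper": -1},
    {"travel": [0.33,-0.08,-0.1],"dr": [0,0,0],"gripper": -1},
    {"travel": [0.33,-0.08,-0.1],"dr": [0,0,0],"gripper": -1},
    {"travel": [0.33,-0.08,-0.1],"dr": [0,0,0],"gripper": -1},
    {"travel": [0.33,-0.08,-0.1],"dr": [0,0,0],"gripper": -1},
    {"travel": [0.33,-0.08,-0.1],"dr": [0,0,0],"gripper": -1}
  ]
}}

```text
time_s: 3.1
tcp_pos: [0.531, -0.2068, 0.2606]
ee_rot: [-3.141, 0.002, 0.002]
contact_force: [-0.2, -0.2, -0.3]
gripper_width: 0.0854
finger_force: 0.0
```

```bash
python3 - <<'E'
from h import *
p,r=tool();print(p,r.as_matrix()[:,0]);import json
m=camera_model("wrist");im=save("wrist","w1");json.dump({k:np.array(v).tolist() for k,v in m.items()},open("w1.json","w"))
cv2.imwrite("pics/w1z.png",cv2.resize(im[100:350,140:490,::-1],(800,571),interpolation=cv2.INTER_CUBIC))
print(search_frame("slot_mouth","wrist"))
E
```

```text
[ 0.53104745 -0.20677254  0.26056026] [ 0.99999835 -0.00109514 -0.0014491 ]
[{'point': [314.7, 151.8], 'score': 0.72}]
```

View pics/w1z.png

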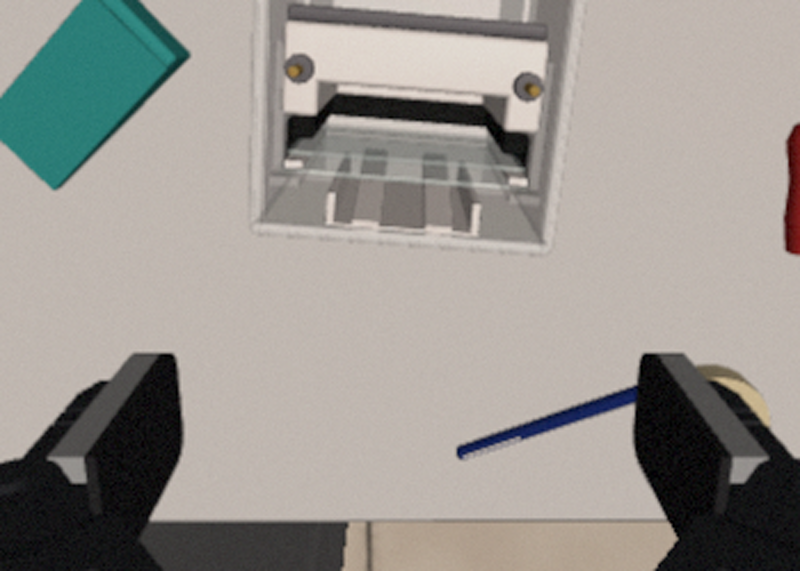

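```bash
python3 - <<'E'
from h import *
im=cv2.imread("pics/w1.png")[140:215,245:385]
g=cv2.createCLAHE(3,(2,2)).apply(cv2.cvtColor(im,cv2.COLOR_BGR2GRAY))
cv2.imwrite("pics/w1y.png",cv2.resize(g,(784,420),interpolation=cv2.INTER_CUBIC))
Z=lambda u,v:(140+u/2.2857,100+v/2.2857)
for n,u,v,z in[("fl",255,230,.105),("fr",550,252,.105),("finL",333,208,.105),("finR",475,220,.105),("postL",293,70,.128),("postR",533,90,.128),("clipL",293,162,.099),("clipR",517,182,.099)]: print(n,atz("wrist",Z(u,v),z).round(4))
E
```

```text
fl [ 0.5164 -0.1449  0.105 ]
fr [ 0.5068 -0.2644  0.105 ]
finL [ 0.5254 -0.1766  0.105 ]
finR [ 0.5203 -0.2336  0.105 ]
postL [ 0.5813 -0.1663  0.128 ]
postR [ 0.5741 -0.251   0.128 ]
clipL [ 0.543  -0.1605  0.099 ]
clipR [ 0.5346 -0.2508  0.099 ]
```

View pics/w1y.png

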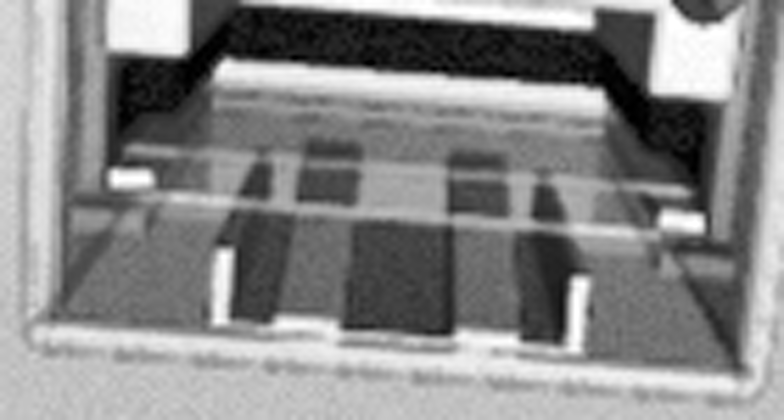

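```bash
python3 - <<'E'
from h import *
Z=lambda u,v:(245+u/5.6,140+v/5.6)
for n,u,v,z in[("ribL",306,318,.105),("ribR",489,332,.105),("casF_L",205,203,.099),("casF_R",600,230,.099),("casB_L",205,155,.099),("casB_R",600,185,.099),("finL inner0",232,325,.105),("finL in1",232,247,.105),("finR in0",569,350,.105),("finR in1",569,275,.105)]: print(n,atz("wrist",Z(u,v),z).round(4))
move([.545,.13,.26],-.05)
E
```

```text
ribL [ 0.5199 -0.1893  0.105 ]
ribR [ 0.5175 -0.2194  0.105 ]
casF_L [ 0.538  -0.1726  0.099 ]
casF_R [ 0.5333 -0.2378  0.099 ]
casB_L [ 0.546  -0.1729  0.099 ]
casB_R [ 0.5408 -0.2376  0.099 ]
finL inner0 [ 0.5188 -0.1771  0.105 ]
finL in1 [ 0.5319 -0.1775  0.105 ]
finR in0 [ 0.5144 -0.2326  0.105 ]
finR in1 [ 0.5271 -0.2323  0.105 ]
travel [ 0.0442 -1.122   0.0031] dr [-0.0003  0.0015  0.0986]
```

Emit:
{"op": "step_arm", "data": {
  "targets": [
    {"travel": [0.01,-0.08,0],"dr": [0,0,0],"gripper": -1},
    {"travel": [0.02,-0.22,0],"dr": [0,0,0.02],"gripper": -1},
    {"travel": [0.03,-0.37,0],"dr": [0,0,0.05],"gripper": -1},
    {"travel": [0.04,-0.53,0],"dr": [0,0,0.09],"gripper": -1},
    {"travel": [0.06,-0.69,0],"dr": [0,0,0.09],"gripper": -1},
    {"travel": [0.08,-0.84,0],"dr": [0,0,0.09],"gripper": -1},
    {"travel": [0.08,-0.94,0],"dr": [0,0,0.09],"gripper": -1},
    {"travel": [0.08,-1,0],"dr": [0,0,0.09],"gripper": -1},
    {"travel": [0.08,-1,0],"dr": [0,0,0.09],"gripper": -1},
    {"travel": [0.08,-1,0],"dr": [0,0,0.09],"gripper": -1}
  ]
}}

```text
time_s: 4.2
tcp_pos: [0.5561, 0.0928, 0.2612]
ee_rot: [3.14, -0.071, -0.0]
contact_force: [-0.4, -0.5, 0.5]
gripper_width: 0.0852
finger_force: 0.0
```

```bash
python3 - <<'E'
from h import *
p,r=tool();print(p,r.as_matrix()[:,0])
im=save("wrist","w2")
c=proj("wrist",[.555,.13,.112]);print(c)
x0,y0=int(c[0])-70,int(c[1])-50;print(x0,y0)
cv2.imwrite("pics/w2z.png",cv2.resize(im[y0:y0+100,x0:x0+140,::-1],(784,560),interpolation=cv2.INTER_CUBIC))
E
```

```text
[0.55608661 0.09283338 0.26116236] [ 9.98991551e-01 -4.48984090e-02 -1.17505464e-04]
[275.1781904  189.68506414]
205 139
```

View pics/w2z.png

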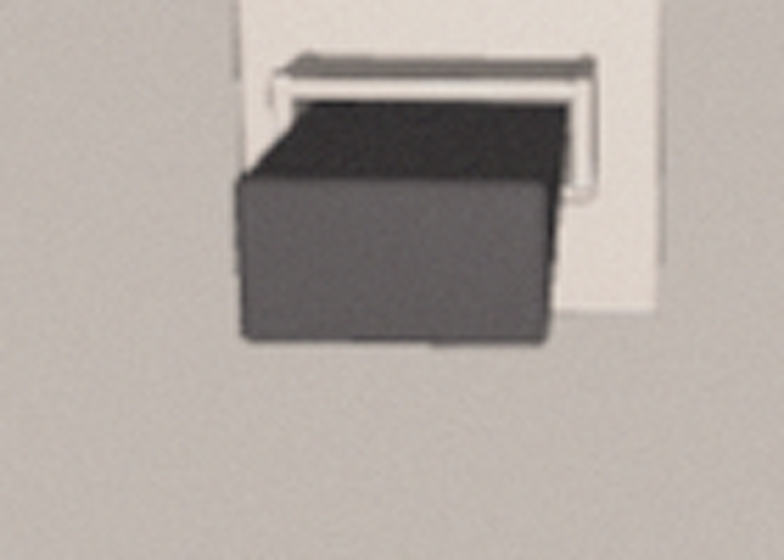

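```bash
python3 - <<'E'
from h import *
Z=lambda u,v:(205+u/5.6,139+v/5.6)
P=[atz("wrist",Z(*c),.112) for c in[(240,181),(555,181),(243,342),(548,345)]]
for q in P: print(q.round(4))
c=np.mean(P,0); v=P[0]-P[1]; w=P[2]-P[3]; yaws=[np.arctan2(-k[0],k[1]) for k in(v,w)]; print(c,yaws)
y=np.mean(yaws); g=c+R.from_euler('z',y).apply([.0025,0,0]); print(g)
move([g[0],g[1],.081],y)
E
```

```text
[0.5728 0.1526 0.112 ]
[0.5703 0.1032 0.112 ]
[0.5466 0.1549 0.112 ]
[0.5437 0.1059 0.112 ]
[0.55833457 0.12915716 0.112     ] [np.float64(-0.04919876674750394), np.float64(-0.05955158690359787)]
[0.56083087 0.12902129 0.112     ]
travel [ 0.0095 -0.1263  0.6001] dr [0.0028 0.0004 0.0143]
```

Emit:
{"op": "step_arm", "data": {
  "targets": [
    {"travel": [0.01,-0.07,0.05],"dr": [0,0,0.014],"gripper": -1},
    {"travel": [0.01,-0.126,0.15],"dr": [0,0,0.014],"gripper": -1},
    {"travel": [0.01,-0.126,0.3],"dr": [0,0,0.014],"gripper": -1},
    {"travel": [0.01,-0.126,0.44],"dr": [0,0,0.014],"gripper": -1},
    {"travel": [0.01,-0.126,0.54],"dr": [0,0,0.014],"gripper": -1},
    {"travel": [0.01,-0.126,0.6],"dr": [0,0,0.014],"gripper": -1},
    {"travel": [0.01,-0.126,0.6],"dr": [0,0,0.014],"gripper": -1},
    {"travel": [0.01,-0.126,0.6],"dr": [0,0,0.014],"gripper": -0.4},
    {"travel": [0.01,-0.126,0.6],"dr": [0,0,0.014],"gripper": 1},
    {"travel": [0.01,-0.126,0.6],"dr": [0,0,0.014],"gripper": 1}
  ],
  "force": 40
}}

```text
time_s: 5.25
tcp_pos: [0.5626, 0.1312, 0.0834]
ee_rot: [-3.14, 0.083, -0.006]
contact_force: [-0.0, 0.0, 0.5]
gripper_width: 0.0495
finger_force: 42.0
```

```bash
python3 - <<'E'
from h import *
print({k:np.round(v,4) for k,v in read_state().items() if k in("time_s","tcp_pos","ee_rot","contact_force","finger_force","gripper_width")})
E
```

```text
{'time_s': np.float64(5.25), 'tcp_pos': array([0.5626, 0.1312, 0.0834]), 'ee_rot': array([-3.14  ,  0.0829, -0.006 ]), 'contact_force': array([-0.0354,  0.0462,  0.5132]), 'finger_force': np.float64(41.9939), 'gripper_width': np.float64(0.0495)}
```

Emit:
{"op": "step_arm", "data": {
  "targets": [
    {"travel": [0,0,-0.04],"dr": [0,0,0],"gripper": 1},
    {"travel": [0,0,-0.12],"dr": [0,0,0],"gripper": 1},
    {"travel": [0,0,-0.22],"dr": [0,0,0],"gripper": 1},
    {"travel": [0,0,-0.34],"dr": [0,0,0],"gripper": 1},
    {"travel": [0,0,-0.44],"dr": [0,0,0],"gripper": 1},
    {"travel": [0,0.02,-0.5],"dr": [0,0,0],"gripper": 1},
    {"travel": [0,0.08,-0.5],"dr": [0,0,0],"gripper": 1},
    {"travel": [-0.01,0.17,-0.5],"dr": [0,0,0],"gripper": 1},
    {"travel": [-0.02,0.27,-0.5],"dr": [0,0,0],"gripper": 1},
    {"travel": [-0.03,0.38,-0.5],"dr": [0,0,0.02],"gripper": 1}
  ]
}}

```text
time_s: 6.25
tcp_pos: [0.5455, 0.018, 0.2328]
ee_rot: [-3.14, 0.094, -0.002]
contact_force: [0.5, 0.0, -0.1]
gripper_width: 0.0493
finger_force: 42.0
```

Emit:
{"op": "step_arm", "data": {
  "targets": [
    {"travel": [0,0.11,0],"dr": [0,0,0.01],"gripper": 1},
    {"travel": [-0.01,0.23,0],"dr": [0,0,0.02],"gripper": 1},
    {"travel": [-0.01,0.35,0],"dr": [0,0,0.034],"gripper": 1},
    {"travel": [-0.02,0.47,0],"dr": [0,0,0.034],"gripper": 1},
    {"travel": [-0.025,0.58,0],"dr": [0,0,0.034],"gripper": 1},
    {"travel": [-0.03,0.67,0],"dr": [0,0,0.034],"gripper": 1},
    {"travel": [-0.036,0.725,0],"dr": [0,0,0.034],"gripper": 1},
    {"travel": [-0.036,0.745,0],"dr": [0,0,0.034],"gripper": 1},
    {"travel": [-0.036,0.745,0],"dr": [0,0,0.034],"gripper": 1},
    {"travel": [-0.036,0.745,0],"dr": [0,0,0.034],"gripper": 1}
  ]
}}

```text
time_s: 7.25
tcp_pos: [0.5217, -0.2028, 0.2318]
ee_rot: [-3.138, 0.121, -0.001]
contact_force: [-0.2, -1.0, 0.1]
gripper_width: 0.0493
finger_force: 42.0
```

```bash
python3 - <<'E'
from h import *
s=read_state();print({k:np.round(v,4) for k,v in s.items() if k in("time_s","tcp_pos","ee_rot","contact_force","finger_force","gripper_width")})
y=-.08;M=np.array([.527,-.205,.105]);T=M+R.from_euler('z',y).apply([-.0022,0,0])
move([T[0],T[1],.19],y)
p,r=tool(); print("z axis",r.as_matrix()[:,2], "yaw",np.arctan2(r.as_matrix()[1,0],r.as_matrix()[0,0]))
im=save("wrist","w3"); c=proj("wrist",M).astype(int);print(c)
x0,y0=c[0]-70,max(c[1]-60,0);print(x0,y0)
cv2.imwrite("pics/w3z.png",cv2.resize(im[y0:y0+100,x0:x0+140,::-1],(784,560),interpolation=cv2.INTER_CUBIC))
E
```

```text
{'time_s': np.float64(7.25), 'tcp_pos': array([ 0.5217, -0.2028,  0.2318]), 'ee_rot': array([-3.1383e+00,  1.2100e-01, -1.0000e-03]), 'contact_force': array([-0.1714, -1.0397,  0.0818]), 'finger_force': np.float64(42.0209), 'gripper_width': np.float64(0.0493)}
travel [0.0108 0.0062 0.1392] dr [-0.0019 -0.0013  0.0059]
z axis [ 7.00200344e-04  9.16437763e-04 -9.99999335e-01] yaw -0.07705003569901714
[321 186]
251 126
```

View pics/w3z.png

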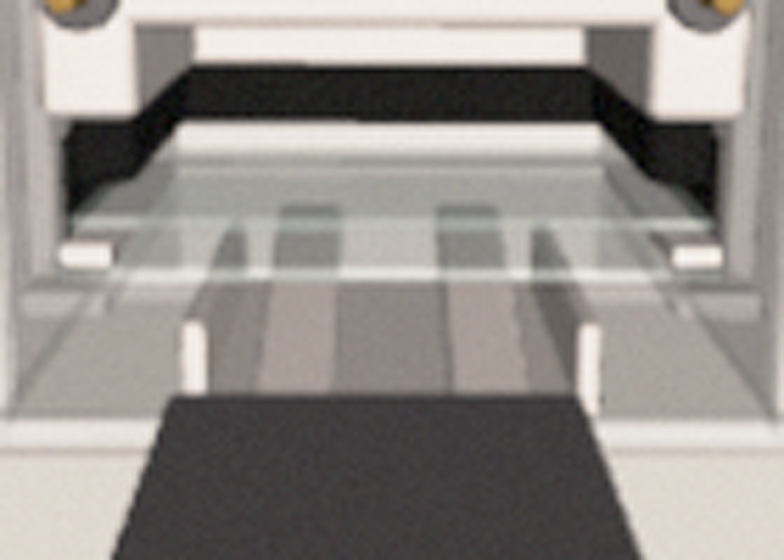

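```bash
python3 - <<'E'
from h import *
Z=lambda u,v:(251+u/5.6,126+v/5.6)
p,r=tool();iy=R.from_euler('z',.08)
M=np.array([.527,-.205,.105])
for n,u,v,z in[("tipL",168,397,.1564),("tipR",580,397,.1564),("casL",120,270,.099),("casR",660,277,.099),("casM",400,275,.099),("finL",206,360,.105),("finR",582,360,.105)]:
    P=atz("wrist",Z(u,v),z);print(n,P.round(4),"tankframe",(iy.apply(P-M)*1e3).round(1))
print("TCP",(iy.apply(p-M)*1e3).round(1))
E
```

```text
tipL [ 0.5339 -0.1782  0.1564] tankframe [ 4.8 27.3 51.4]
tipR [ 0.5301 -0.2273  0.1564] tankframe [  4.9 -22.   51.4]
casL [ 0.539  -0.1653  0.099 ] tankframe [ 8.8 40.5 -6. ]
casR [ 0.5317 -0.2453  0.099 ] tankframe [  7.9 -39.8  -6. ]
casM [ 0.535  -0.2068  0.099 ] tankframe [ 8.1 -1.1 -6. ]
finL [ 0.5257 -0.1773  0.105 ] tankframe [-3.5 27.5 -0. ]
finR [ 0.5214 -0.2325  0.105 ] tankframe [ -3.4 -27.9  -0. ]
TCP [ -5.4   2.1 126.6]
```

Emit:
{"op": "step_arm", "data": {
  "targets": [
    {"travel": [0.005,0.009,0.02],"dr": [0,0,0.005],"gripper": 1},
    {"travel": [0.005,0.009,0.06],"dr": [0,0,0.005],"gripper": 1},
    {"travel": [0.005,0.009,0.1],"dr": [0,0,0.005],"gripper": 1},
    {"travel": [0.005,0.009,0.14],"dr": [0,0,0.005],"gripper": 1},
    {"travel": [0.005,0.009,0.16],"dr": [0,0,0.005],"gripper": 1},
    {"travel": [0.005,0.009,0.18],"dr": [0,0,0.005],"gripper": 1},
    {"travel": [0.005,0.009,0.2],"dr": [0,0,0.005],"gripper": 1},
    {"travel": [0.005,0.009,0.21],"dr": [0,0,0.005],"gripper": 1},
    {"travel": [0.005,0.009,0.21],"dr": [0,0,0.005],"gripper": 1},
    {"travel": [0.005,0.009,0.21],"dr": [0,0,0.005],"gripper": 1}
  ]
}}

```text
time_s: 8.3
tcp_pos: [0.5227, -0.2074, 0.1686]
ee_rot: [3.139, -0.128, 0.001]
contact_force: [-1.3, -0.8, -0.3]
gripper_width: 0.0492
finger_force: 42.0
```

```bash
python3 - <<'E'
from h import *
p,r=tool();iy=R.from_euler('z',.08);M=np.array([.527,-.205,.105])
print("TCP",(iy.apply(p-M)*1e3).round(1))
im=save("wrist","w4"); c=proj("wrist",M).astype(int)
x0,y0=c[0]-70,c[1]-60;print(x0,y0)
cv2.imwrite("pics/w4z.png",cv2.resize(im[y0:y0+100,x0:x0+140,::-1],(784,560),interpolation=cv2.INTER_CUBIC))
E
```

```text
TCP [-4.1 -2.8 63.6]
244 150
```

View pics/w4z.png

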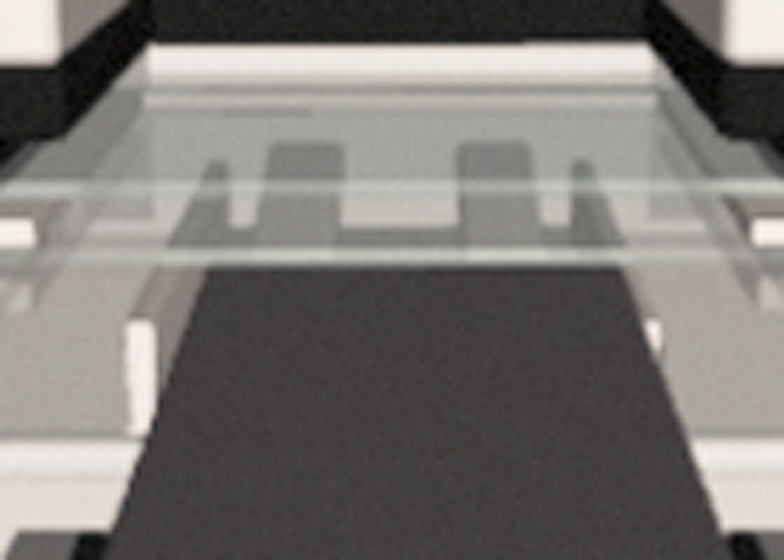

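```bash
python3 - <<'E'
from h import *
Z=lambda u,v:(244+u/5.6,150+v/5.6)
iy=R.from_euler('z',.08);M=np.array([.527,-.205,.105])
for n,u,v,z in[("tipL",205,267,.0932),("tipR",622,267,.0932),("casL",100,257,.099),("casR",700,257,.099),("finL",158,380,.105),("finR",650,345,.105)]:
    P=atz("wrist",Z(u,v),z);print(n,"tankframe",(iy.apply(P-M)*1e3).round(1))
E
```

```text
tipL tankframe [  5.6  22.5 -11.8]
tipR tankframe [  5.4 -27.5 -11.8]
casL tankframe [ 8.4 34.  -6. ]
casR tankframe [  8.2 -35.8  -6. ]
finL tankframe [-4.7 27.  -0. ]
finR tankframe [ -0.6 -29.6  -0. ]
```

Emit:
{"op": "step_arm", "data": {
  "targets": [
    {"travel": [0.003,-0.006,0],"dr": [0,0,0],"gripper": 1},
    {"travel": [0.003,-0.006,0.005],"dr": [0,0,0],"gripper": 1},
    {"travel": [0.003,-0.006,0.012],"dr": [0,0,0],"gripper": 1},
    {"travel": [0.003,-0.006,0.02],"dr": [0,0,0],"gripper": 1},
    {"travel": [0.003,-0.006,0.03],"dr": [0,0,0],"gripper": 1},
    {"travel": [0.003,-0.006,0.04],"dr": [0,0,0],"gripper": 1},
    {"travel": [0.003,-0.006,0.045],"dr": [0,0,0],"gripper": 1},
    {"travel": [0.003,-0.006,0.05],"dr": [0,0,0],"gripper": 1},
    {"travel": [0.003,-0.006,0.05],"dr": [0,0,0],"gripper": 1},
    {"travel": [0.003,-0.006,0.05],"dr": [0,0,0],"gripper": 1}
  ]
}}

```text
time_s: 9.35
tcp_pos: [0.5236, -0.2057, 0.1533]
ee_rot: [-3.139, 0.128, -0.0]
contact_force: [-0.4, -0.9, -0.5]
gripper_width: 0.0493
finger_force: 42.0
```

Emit:
{"op": "step_arm", "data": {
  "targets": [
    {"travel": [0,0,0.005],"dr": [0,0,0],"gripper": 1},
    {"travel": [0,0,0.01],"dr": [0,0,0],"gripper": 1},
    {"travel": [0,0,0.01],"dr": [0,0,0],"gripper": 1},
    {"travel": [0,0,0.01],"dr": [0,0,0],"gripper": -0.3},
    {"travel": [0,0,0.01],"dr": [0,0,0],"gripper": -0.5},
    {"travel": [0,0,0.01],"dr": [0,0,0],"gripper": -1},
    {"travel": [0,0,0.01],"dr": [0,0,0],"gripper": -1},
    {"travel": [0,0,0.01],"dr": [0,0,0],"gripper": -1},
    {"travel": [0,0,-0.04],"dr": [0,0,0],"gripper": -1},
    {"travel": [0,0,-0.12],"dr": [0,0,0],"gripper": -1}
  ]
}}

```text
time_s: 10.35
tcp_pos: [0.5221, -0.2052, 0.1887]
ee_rot: [-3.138, 0.128, 0.006]
contact_force: [-0.8, -0.3, -0.2]
gripper_width: 0.0855
finger_force: 0.0
```

Emit:
{"op": "step_arm", "data": {
  "targets": [
    {"travel": [0,0,-0.05],"dr": [0,0,0],"gripper": -1},
    {"travel": [0,0,-0.12],"dr": [0,0,0],"gripper": -1},
    {"travel": [0,0,-0.18],"dr": [0,0,0],"gripper": -1},
    {"travel": [0,0,-0.18],"dr": [0,0,0],"gripper": -1},
    {"travel": [0,0,-0.18],"dr": [0,0,0],"gripper": -1},
    {"travel": [0,0,-0.18],"dr": [0,0,0],"gripper": -1},
    {"travel": [0,0,-0.18],"dr": [0,0,0],"gripper": 1},
    {"travel": [0,0,-0.18],"dr": [0,0,0],"gripper": 1},
    {"travel": [0,0,-0.18],"dr": [0,0,0],"gripper": 1},
    {"travel": [0,0,-0.18],"dr": [0,0,0],"gripper": 1}
  ]
}}

```text
time_s: 11.35
tcp_pos: [0.5234, -0.2056, 0.2429]
ee_rot: [-3.139, 0.128, 0.001]
contact_force: [-0.3, 0.2, -0.3]
gripper_width: 0.0285
finger_force: 0.0
```

```bash
python3 - <<'E'
from h import *
print({k:np.round(v,4) for k,v in read_state().items() if k in("time_s","tcp_pos","ee_rot","contact_force","finger_force","gripper_width")})
im=save("wrist","w5"); s=save("scene","s5"); c=proj("wrist",[.52,-.205,.15]).astype(int)
y0=max(0,c[1]-75);x0=c[0]-100;print(x0,y0)
a=cv2.resize(im[y0:y0+150,x0:x0+200,::-1],(400,300),interpolation=cv2.INTER_CUBIC);b=cv2.resize(s[140:215,330:430,::-1],(400,300),interpolation=cv2.INTER_CUBIC)
cv2.imwrite("pics/w5z.png",np.hstack([a,b]))
E
```

```text
{'time_s': np.float64(11.35), 'tcp_pos': array([ 0.5234, -0.2056,  0.2429]), 'ee_rot': array([-3.1387e+00,  1.2810e-01,  1.0000e-03]), 'contact_force': array([-0.2648,  0.1688, -0.3096]), 'finger_force': np.float64(0.0), 'gripper_width': np.float64(0.0285)}
217 133
```

View pics/w5z.png

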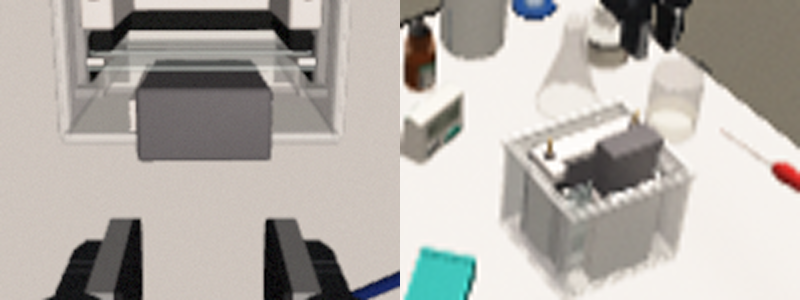

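```bash
python3 - <<'E'
from h import *
Z=lambda u,v:(217+u/2,133+v/2)
# camera moved since? arm still
for z in(.145,.15,.155,.16,.165,.17):
    P=[atz("wrist",Z(*c),z) for c in[(138,88),(271,88),(140,159.5),(271.5,159.5)]]
    print(z,np.linalg.norm(P[0]-P[1]).round(4),np.linalg.norm(P[2]-P[3]).round(4),np.linalg.norm(P[0]-P[2]).round(4),np.mean(P,0).round(4))
E
```

```text
0.145 0.0485 0.0494 0.0274 [ 0.5288 -0.2069  0.145 ]
0.15 0.0474 0.0483 0.0268 [ 0.5301 -0.207   0.15  ]
0.155 0.0464 0.0473 0.0262 [ 0.5314 -0.2071  0.155 ]
0.16 0.0454 0.0463 0.0256 [ 0.5327 -0.2072  0.16  ]
0.165 0.0444 0.0452 0.0251 [ 0.5341 -0.2073  0.165 ]
0.17 0.0434 0.0442 0.0245 [ 0.5354 -0.2074  0.17  ]
```

Emit:
{"op": "step_arm", "data": {
  "targets": [
    {"travel": [0.005,0.003,0],"dr": [0,0,0],"gripper": 1},
    {"travel": [0.01,0.003,0.02],"dr": [0,0,0],"gripper": 1},
    {"travel": [0.01,0.003,0.06],"dr": [0,0,0],"gripper": 1},
    {"travel": [0.01,0.003,0.11],"dr": [0,0,0],"gripper": 1},
    {"travel": [0.01,0.003,0.16],"dr": [0,0,0],"gripper": 1},
    {"travel": [0.01,0.003,0.2],"dr": [0,0,0],"gripper": 1},
    {"travel": [0.01,0.003,0.22],"dr": [0,0,0],"gripper": 1},
    {"travel": [0.01,0.003,0.235],"dr": [0,0,0],"gripper": 1},
    {"travel": [0.01,0.003,0.24],"dr": [0,0,0],"gripper": 1},
    {"travel": [0.01,0.003,0.24],"dr": [0,0,0],"gripper": 1}
  ]
}}

```text
time_s: 12.45
tcp_pos: [0.5268, -0.2068, 0.1715]
ee_rot: [3.139, -0.128, 0.001]
contact_force: [-0.6, 0.0, 0.4]
gripper_width: 0.0002
finger_force: 0.0
```

Emit:
{"op": "step_arm", "data": {
  "targets": [
    {"travel": [0,0,0.004],"dr": [0,0,0],"gripper": 1},
    {"travel": [0,0,0.008],"dr": [0,0,0],"gripper": 1},
    {"travel": [0,0,0.011],"dr": [0,0,0],"gripper": 1},
    {"travel": [0,0,0.014],"dr": [0,0,0],"gripper": 1},
    {"travel": [0,0,0.017],"dr": [0,0,0],"gripper": 1},
    {"travel": [0,0,0.02],"dr": [0,0,0],"gripper": 1},
    {"travel": [0,0,0.023],"dr": [0,0,0],"gripper": 1},
    {"travel": [0,0,0.025],"dr": [0,0,0],"gripper": 1},
    {"travel": [0,0,0.025],"dr": [0,0,0],"gripper": 1},
    {"travel": [0,0,0.025],"dr": [0,0,0],"gripper": 1}
  ]
}}

```text
time_s: 13.45
tcp_pos: [0.5265, -0.2068, 0.1638]
ee_rot: [-3.139, 0.128, -0.0]
contact_force: [-0.4, -0.3, -0.3]
gripper_width: -0.0001
finger_force: 0.0
```

Emit:
{"op": "step_arm", "data": {
  "targets": [
    {"travel": [0,0,0.003],"dr": [0,0,0],"gripper": 1},
    {"travel": [0,0,0.006],"dr": [0,0,0],"gripper": 1},
    {"travel": [0,0,0.009],"dr": [0,0,0],"gripper": 1},
    {"travel": [0,0,0.011],"dr": [0,0,0],"gripper": 1},
    {"travel": [0,0,0.013],"dr": [0,0,0],"gripper": 1},
    {"travel": [0,0,0.015],"dr": [0,0,0],"gripper": 1},
    {"travel": [0,0,0.016],"dr": [0,0,0],"gripper": 1},
    {"travel": [0,0,0.017],"dr": [0,0,0],"gripper": 1},
    {"travel": [0,0,0.017],"dr": [0,0,0],"gripper": 1},
    {"travel": [0,0,0.017],"dr": [0,0,0],"gripper": 1}
  ]
}}

```text
time_s: 14.45
tcp_pos: [0.5265, -0.2068, 0.1587]
ee_rot: [-3.139, 0.128, -0.0]
contact_force: [0.1, -1.1, 0.3]
gripper_width: 0.0
finger_force: 0.0
```

Emit:
{"op": "step_arm", "data": {
  "targets": [
    {"travel": [0,0,0.003],"dr": [0,0,0],"gripper": 1},
    {"travel": [0,0,0.006],"dr": [0,0,0],"gripper": 1},
    {"travel": [0,0,0.008],"dr": [0,0,0],"gripper": 1},
    {"travel": [0,0,0.01],"dr": [0,0,0],"gripper": 1},
    {"travel": [0,0,0.012],"dr": [0,0,0],"gripper": 1},
    {"travel": [0,0,0.014],"dr": [0,0,0],"gripper": 1},
    {"travel": [0,0,0.015],"dr": [0,0,0],"gripper": 1},
    {"travel": [0,0,0.015],"dr": [0,0,0],"gripper": 1},
    {"travel": [0,0,0.015],"dr": [0,0,0],"gripper": 1},
    {"travel": [0,0,0.015],"dr": [0,0,0],"gripper": 1}
  ]
}}

```text
time_s: 15.45
tcp_pos: [0.5265, -0.2068, 0.1542]
ee_rot: [3.139, -0.128, 0.0]
contact_force: [-0.9, -0.0, 0.0]
gripper_width: 0.0002
finger_force: 0.0
```

Emit:
{"op": "step_arm", "data": {
  "targets": [
    {"travel": [0,0,0.003],"dr": [0,0,0],"gripper": 1},
    {"travel": [0,0,0.006],"dr": [0,0,0],"gripper": 1},
    {"travel": [0,0,0.008],"dr": [0,0,0],"gripper": 1},
    {"travel": [0,0,0.01],"dr": [0,0,0],"gripper": 1},
    {"travel": [0,0,0.012],"dr": [0,0,0],"gripper": 1},
    {"travel": [0,0,0.014],"dr": [0,0,0],"gripper": 1},
    {"travel": [0,0,0.015],"dr": [0,0,0],"gripper": 1},
    {"travel": [0,0,0.015],"dr": [0,0,0],"gripper": 1},
    {"travel": [0,0,0.015],"dr": [0,0,0],"gripper": 1},
    {"travel": [0,0,0.015],"dr": [0,0,0],"gripper": 1}
  ]
}}

```text
time_s: 16.45
tcp_pos: [0.5266, -0.2068, 0.1499]
ee_rot: [3.139, -0.128, 0.001]
contact_force: [-1.0, -0.3, 1.5]
gripper_width: 0.0004
finger_force: 0.8
```

Emit:
{"op": "step_arm", "data": {
  "targets": [
    {"travel": [0,0,0.002],"dr": [0,0,0],"gripper": 1},
    {"travel": [0,0,0.004],"dr": [0,0,0],"gripper": 1},
    {"travel": [0,0,0.006],"dr": [0,0,0],"gripper": 1},
    {"travel": [0,0,0.008],"dr": [0,0,0],"gripper": 1},
    {"travel": [0,0,0.01],"dr": [0,0,0],"gripper": 1},
    {"travel": [0,0,0.011],"dr": [0,0,0],"gripper": 1},
    {"travel": [0,0,0.012],"dr": [0,0,0],"gripper": 1},
    {"travel": [0,0,0.012],"dr": [0,0,0],"gripper": 1},
    {"travel": [0,0,0.012],"dr": [0,0,0],"gripper": 1},
    {"travel": [0,0,0.012],"dr": [0,0,0],"gripper": 1}
  ]
}}

```text
time_s: 17.45
tcp_pos: [0.5264, -0.2067, 0.1459]
ee_rot: [-3.139, 0.128, 0.0]
contact_force: [-0.6, -0.7, 2.3]
gripper_width: 0.0
finger_force: 1.3
```

Emit:
{"op": "step_arm", "data": {
  "targets": [
    {"travel": [0,0,0.002],"dr": [0,0,0],"gripper": 1},
    {"travel": [0,0,0.004],"dr": [0,0,0],"gripper": 1},
    {"travel": [0,0,0.006],"dr": [0,0,0],"gripper": 1},
    {"travel": [0,0,0.008],"dr": [0,0,0],"gripper": 1},
    {"travel": [0,0,0.01],"dr": [0,0,0],"gripper": 1},
    {"travel": [0,0,0.011],"dr": [0,0,0],"gripper": 1},
    {"travel": [0,0,0.012],"dr": [0,0,0],"gripper": 1},
    {"travel": [0,0,0.012],"dr": [0,0,0],"gripper": 1},
    {"travel": [0,0,0.012],"dr": [0,0,0],"gripper": 1},
    {"travel": [0,0,0.012],"dr": [0,0,0],"gripper": 1}
  ]
}}

```text
time_s: 18.45
tcp_pos: [0.5263, -0.2068, 0.1423]
ee_rot: [-3.139, 0.128, 0.001]
contact_force: [-1.5, 0.6, 2.5]
gripper_width: -0.0001
finger_force: 1.4
```

Emit:
{"op": "step_arm", "data": {
  "targets": [
    {"travel": [0,0,0.002],"dr": [0,0,0],"gripper": 1},
    {"travel": [0,0,0.004],"dr": [0,0,0],"gripper": 1},
    {"travel": [0,0,0.006],"dr": [0,0,0],"gripper": 1},
    {"travel": [0,0,0.008],"dr": [0,0,0],"gripper": 1},
    {"travel": [0,0,0.01],"dr": [0,0,0],"gripper": 1},
    {"travel": [0,0,0.011],"dr": [0,0,0],"gripper": 1},
    {"travel": [0,0,0.012],"dr": [0,0,0],"gripper": 1},
    {"travel": [0,0,0.012],"dr": [0,0,0],"gripper": 1},
    {"travel": [0,0,0.012],"dr": [0,0,0],"gripper": 1},
    {"travel": [0,0,0.012],"dr": [0,0,0],"gripper": 1}
  ]
}}

```text
time_s: 19.45
tcp_pos: [0.5265, -0.2067, 0.1388]
ee_rot: [-3.139, 0.128, -0.0]
contact_force: [-1.1, 0.1, 2.4]
gripper_width: -0.0004
finger_force: 1.4
```

Emit:
{"op": "step_arm", "data": {
  "targets": [
    {"travel": [0,0,0.002],"dr": [0,0,0],"gripper": 1},
    {"travel": [0,0,0.004],"dr": [0,0,0],"gripper": 1},
    {"travel": [0,0,0.006],"dr": [0,0,0],"gripper": 1},
    {"travel": [0,0,0.008],"dr": [0,0,0],"gripper": 1},
    {"travel": [0,0,0.01],"dr": [0,0,0],"gripper": 1},
    {"travel": [0,0,0.011],"dr": [0,0,0],"gripper": 1},
    {"travel": [0,0,0.012],"dr": [0,0,0],"gripper": 1},
    {"travel": [0,0,0.012],"dr": [0,0,0],"gripper": 1},
    {"travel": [0,0,0.012],"dr": [0,0,0],"gripper": 1},
    {"travel": [0,0,0.012],"dr": [0,0,0],"gripper": 1}
  ]
}}

```text
time_s: 20.45
tcp_pos: [0.5265, -0.2067, 0.1352]
ee_rot: [-3.139, 0.128, 0.0]
contact_force: [-0.9, 0.4, 2.5]
gripper_width: 0.0
finger_force: 1.1
```

Emit:
{"op": "step_arm", "data": {
  "targets": [
    {"travel": [0,0,0.002],"dr": [0,0,0],"gripper": 1},
    {"travel": [0,0,0.004],"dr": [0,0,0],"gripper": 1},
    {"travel": [0,0,0.006],"dr": [0,0,0],"gripper": 1},
    {"travel": [0,0,0.008],"dr": [0,0,0],"gripper": 1},
    {"travel": [0,0,0.01],"dr": [0,0,0],"gripper": 1},
    {"travel": [0,0,0.011],"dr": [0,0,0],"gripper": 1},
    {"travel": [0,0,0.012],"dr": [0,0,0],"gripper": 1},
    {"travel": [0,0,0.012],"dr": [0,0,0],"gripper": 1},
    {"travel": [0,0,0.012],"dr": [0,0,0],"gripper": 1},
    {"travel": [0,0,0.012],"dr": [0,0,0],"gripper": 1}
  ]
}}

```text
time_s: 21.45
tcp_pos: [0.5265, -0.2068, 0.1316]
ee_rot: [-3.139, 0.128, -0.0]
contact_force: [-0.7, 0.5, 0.8]
gripper_width: -0.0003
finger_force: 0.8
```

```bash
python3 - <<'E'
from h import *
im=save("wrist","w6"); s=save("scene","s6"); c=proj("wrist",[.52,-.205,.13]).astype(int)
y0=max(0,c[1]-75);x0=c[0]-100;print(x0,y0)
a=cv2.resize(im[y0:y0+150,x0:x0+200,::-1],(400,300),interpolation=cv2.INTER_CUBIC);b=cv2.resize(s[140:215,330:430,::-1],(400,300),interpolation=cv2.INTER_CUBIC)
cv2.imwrite("pics/w6z.png",np.hstack([a,b]))
E
```

```text
215 197
```

View pics/w6z.png

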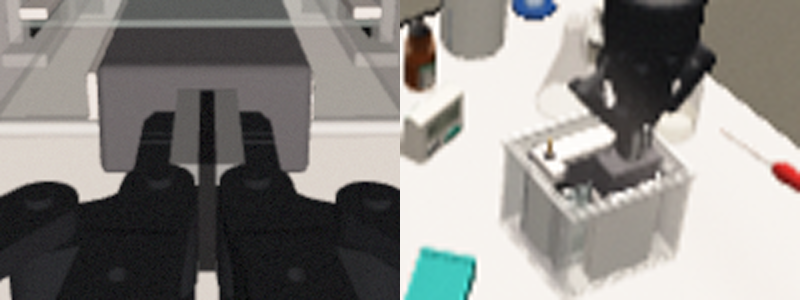

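The wedge is upright, with the fingertips on the middle of its top. It's still sliding, so I'll carry on pressing.

Emit:
{"op": "step_arm", "data": {
  "targets": [
    {"travel": [0,0,0.002],"dr": [0,0,0],"gripper": 1},
    {"travel": [0,0,0.004],"dr": [0,0,0],"gripper": 1},
    {"travel": [0,0,0.006],"dr": [0,0,0],"gripper": 1},
    {"travel": [0,0,0.008],"dr": [0,0,0],"gripper": 1},
    {"travel": [0,0,0.009],"dr": [0,0,0],"gripper": 1},
    {"travel": [0,0,0.01],"dr": [0,0,0],"gripper": 1},
    {"travel": [0,0,0.01],"dr": [0,0,0],"gripper": 1},
    {"travel": [0,0,0.01],"dr": [0,0,0],"gripper": 1},
    {"travel": [0,0,0.01],"dr": [0,0,0],"gripper": 1},
    {"travel": [0,0,0.01],"dr": [0,0,0],"gripper": 1}
  ]
}}

```text
time_s: 22.55
tcp_pos: [0.5266, -0.2068, 0.1288]
ee_rot: [3.139, -0.128, 0.001]
contact_force: [-0.8, 0.4, 3.8]
gripper_width: 0.0004
finger_force: 1.9
```

Emit:
{"op": "step_arm", "data": {
  "targets": [
    {"travel": [0,0,0.002],"dr": [0,0,0],"gripper": 1},
    {"travel": [0,0,0.004],"dr": [0,0,0],"gripper": 1},
    {"travel": [0,0,0.006],"dr": [0,0,0],"gripper": 1},
    {"travel": [0,0,0.008],"dr": [0,0,0],"gripper": 1},
    {"travel": [0,0,0.009],"dr": [0,0,0],"gripper": 1},
    {"travel": [0,0,0.01],"dr": [0,0,0],"gripper": 1},
    {"travel": [0,0,0.01],"dr": [0,0,0],"gripper": 1},
    {"travel": [0,0,0.01],"dr": [0,0,0],"gripper": 1},
    {"travel": [0,0,0.01],"dr": [0,0,0],"gripper": 1},
    {"travel": [0,0,0.01],"dr": [0,0,0],"gripper": 1}
  ]
}}

```text
time_s: 23.55
tcp_pos: [0.527, -0.2071, 0.1269]
ee_rot: [3.138, -0.128, 0.001]
contact_force: [-2.2, -0.8, 7.9]
gripper_width: 0.0
finger_force: 4.2
```

Emit:
{"op": "step_arm", "data": {
  "targets": [
    {"travel": [0,0,0.001],"dr": [0,0,0],"gripper": 1},
    {"travel": [0,0,0.002],"dr": [0,0,0],"gripper": 1},
    {"travel": [0,0,0.003],"dr": [0,0,0],"gripper": 1},
    {"travel": [0,0,0.004],"dr": [0,0,0],"gripper": 1},
    {"travel": [0,0,0.005],"dr": [0,0,0],"gripper": 1},
    {"travel": [0,0,0.006],"dr": [0,0,0],"gripper": 1},
    {"travel": [0,0,0.006],"dr": [0,0,0],"gripper": 1},
    {"travel": [0,0,0.006],"dr": [0,0,0],"gripper": 1},
    {"travel": [0,0,0.006],"dr": [0,0,0],"gripper": 1},
    {"travel": [0,0,0.006],"dr": [0,0,0],"gripper": 1}
  ]
}}

```text
time_s: 24.55
tcp_pos: [0.5272, -0.2072, 0.1257]
ee_rot: [3.138, -0.129, 0.002]
contact_force: [-3.5, 0.6, 11.0]
gripper_width: 0.0002
finger_force: 5.7
```

Emit:
{"op": "step_arm", "data": {
  "targets": [
    {"travel": [0,0,0.001],"dr": [0,0,0],"gripper": 1},
    {"travel": [0,0,0.002],"dr": [0,0,0],"gripper": 1},
    {"travel": [0,0,0.003],"dr": [0,0,0],"gripper": 1},
    {"travel": [0,0,0.004],"dr": [0,0,0],"gripper": 1},
    {"travel": [0,0,0.005],"dr": [0,0,0],"gripper": 1},
    {"travel": [0,0,0.006],"dr": [0,0,0],"gripper": 1},
    {"travel": [0,0,0.007],"dr": [0,0,0],"gripper": 1},
    {"travel": [0,0,0.007],"dr": [0,0,0],"gripper": 1},
    {"travel": [0,0,0.007],"dr": [0,0,0],"gripper": 1},
    {"travel": [0,0,0.007],"dr": [0,0,0],"gripper": 1}
  ]
}}

```text
time_s: 25.55
tcp_pos: [0.5274, -0.2074, 0.1245]
ee_rot: [3.138, -0.129, 0.003]
contact_force: [-4.0, 1.0, 14.4]
gripper_width: 0.0004
finger_force: 7.4
```

Emit:
{"op": "step_arm", "data": {
  "targets": [
    {"travel": [0,0,0.001],"dr": [0,0,0],"gripper": 1},
    {"travel": [0,0,0.002],"dr": [0,0,0],"gripper": 1},
    {"travel": [0,0,0.003],"dr": [0,0,0],"gripper": 1},
    {"travel": [0,0,0.003],"dr": [0,0,0],"gripper": 1},
    {"travel": [0,0,0.003],"dr": [0,0,0],"gripper": 1},
    {"travel": [0,0,0.003],"dr": [0,0,0],"gripper": 1},
    {"travel": [0,0,0.003],"dr": [0,0,0],"gripper": 1},
    {"travel": [0,0,0.003],"dr": [0,0,0],"gripper": 1},
    {"travel": [0,0,0.003],"dr": [0,0,0],"gripper": 1},
    {"travel": [0,0,0.003],"dr": [0,0,0],"gripper": 1}
  ]
}}

```text
time_s: 26.55
tcp_pos: [0.5275, -0.2075, 0.124]
ee_rot: [3.138, -0.129, 0.003]
contact_force: [-4.0, 1.2, 15.5]
gripper_width: -0.0001
finger_force: 8.1
```

Emit:
{"op": "step_arm", "data": {
  "targets": [
    {"travel": [0,0,-0.01],"dr": [0,0,0],"gripper": 1},
    {"travel": [0,0,-0.02],"dr": [0,0,0],"gripper": 1},
    {"travel": [0,0,-0.035],"dr": [0,0,0],"gripper": 1},
    {"travel": [0,0,-0.06],"dr": [0,0,0],"gripper": 1},
    {"travel": [0,0,-0.1],"dr": [0,0,0],"gripper": 1},
    {"travel": [0,0,-0.16],"dr": [0,0,0],"gripper": 1},
    {"travel": [0,0,-0.24],"dr": [0,0,0],"gripper": 1},
    {"travel": [0,0,-0.3],"dr": [0,0,0],"gripper": 1},
    {"travel": [0,0,-0.33],"dr": [0,0,0],"gripper": 1},
    {"travel": [0,0,-0.33],"dr": [0,0,0],"gripper": 1}
  ]
}}

```text
time_s: 27.55
tcp_pos: [0.5278, -0.2072, 0.2221]
ee_rot: [3.138, -0.128, 0.006]
contact_force: [0.0, -0.2, -0.9]
gripper_width: 0.0001
finger_force: 0.0
```

```bash
python3 - <<'E'
from h import *
im=save("wrist","w7"); s=save("scene","s7"); c=proj("wrist",[.52,-.205,.13]).astype(int)
y0=max(0,c[1]-75);x0=c[0]-100
a=cv2.resize(im[y0:y0+150,x0:x0+200,::-1],(400,300),interpolation=cv2.INTER_CUBIC);b=cv2.resize(s[140:215,330:430,::-1],(400,300),interpolation=cv2.INTER_CUBIC)
cv2.imwrite("pics/w7z.png",np.hstack([a,b]))
E
```

```text
(no output)
```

View pics/w7z.png

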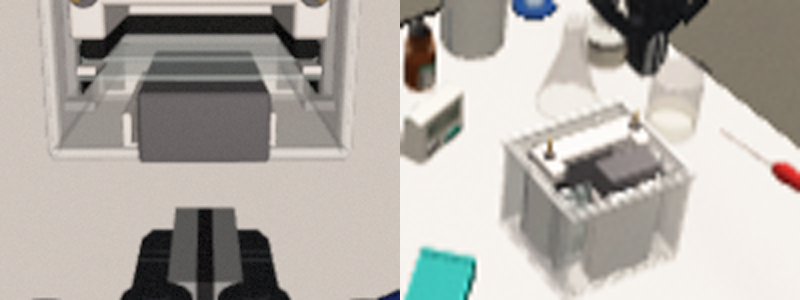

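The picture shows the wedge seated low and upright in the slot, with the fingers clear of it. I see no change to the rest of the bench, so I'm handing in.

```bash
python3 -c "from workcell import close_job;print(close_job())"
```

```text
the job is handed in; nothing more can be done
None
```

The grey wedge is in the tank's slot, released while loose and then pressed down in small steps until it held at 15.5 N, the highest reading between steps; it stands upright, and I handed the job in at about 28 s.

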